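# Make up the carving kit and the turning kit

## Robot

A 6-joint arm with a two-finger parallel gripper is mounted at the origin on the work surface. World frame = base frame: x ahead of the robot, y to its left, z up, the work surface at z = 0. Lengths are in m, angles in rad, forces in N, time in s.
With the tool pointing down it reaches from about 0.375 to 0.9 m from the base axis. Payload 3.1 kg.
Tool frame: the origin (TCP) lies between the finger pads; the fingertips stand manip.finger_overhang ahead of it and the grasp point (between the pads) lies 5 mm behind it (manip.finger_overhang is the distance from the TCP to the fingertips, in m); z points along the fingers, y is the line along which they close (so a half turn about z gives the same grasp; the last joint's range is limited). The gripper opens to 85 mm and grips with 20 to 120 N. Pads are 22 mm wide; open, the fingers measure 114 mm over their backs; the gripper's body (76 mm by 85 mm) begins 54 mm behind the grasp point. The pads swing forward as they close: fully open they stand 13 mm farther back than shut.
Start: joints at [-1.399, 0.527, 1.433, -0, 1.181, -0.178], TCP at [0.215, -0.587, 0.245] pointing down, gripper open.
Joint ranges: [-3.08, 3.08], [-0.75, 2.2], [0.22, 2.44], [-1.43, 4.57], [0, 2.65], [-2.85, 2.85]. Speed limits (rad/s): [2.79, 2.79, 3.14, 3.14, 3.14, 3.14].

## Interface

Orientations are given as a unit quaternion [x, y, z, w].
In Python, from station import manip gives the robot as it stands.
- The arm moves only by the tool drive_tool, never from a script. Its argument "plan" is a list of rows, each a list of 7 numbers: the shift along the tool's x, y, z in m, then the turn, a rotation vector about the tool's x, y, z in degrees, then the opening, from -1 (shut) to 1 (fully open). In form: [[x, y, z, wx, wy, wz, gripper], ...]. A call has 1 to 10 rows; each row shifts and turns the commanded pose from where the row before left it, along the tool's axes as they then stand; what a row does not reach is not made up. A row lasts 1/10 s, in which the tool goes at most 50 mm and 8.59 degrees, less where a joint would pass 70% of its speed; a pose out of reach is approached as far as the arm can. A call is refused whole if a number of a shift passes 0.05 or a number of a turn 8.59, either way. A call with a gripper value outside its range is refused whole. The fingers move at their own pace and stop on an object; "newtons" is the grip in N (left out, the last holds). Time passes only in rows, so rows that do not move let the fingers close. It gives the time, the measured TCP pose, the force, the opening and the grip force at its end, in the units of the state.
- manip.sense(): the state, without advancing time (a new reading comes with each control period).
- manip.snapshot(name): name is "scene" or "top" or "wrist"; returns a dict with "image" (384x512x3 uint8, red, green, blue), "z_map" (384x512 float32, m along the optical axis (not along the pixel's ray), 0 where there is no reading), "fov_y" (degrees; the focal length in pixels is half the picture's height over the tangent of half this angle, whatever the lens; pixels are square), "cx", "cy" (the principal point, pixels), "extrinsics" (4x4, takes a point from camera to world coordinates); the wrist camera has in their place "mount" (4x4, takes a point from camera to tool coordinates, whose origin is the TCP and whose axes are the flange's). Camera axes: x right, y up, looking along -z (the intrinsics and any distortion apply to the point x, -y, -z); pixel columns grow to the right and rows downward; lengths in m; the calibration is good to about 2 mm. A picture is of the moment at which its call begins: read the wrist's pose just before it.
- manip.sign_off(): hands the job in; it is judged then, once.
The state is a dict: "t": time; "q": joint angles; "qd": joint speeds; "tau": joint torques, N m; "tcp_pos": TCP position; "tool_rot": TCP orientation; "force": force on the tool from outside, world axes, zero at the start; "ft_torque": the same for the moment, N m; "finger_gap": opening from 0.0 (shut) to 1.0 (fully open); "gripper_force": force on a finger pad.
Only numpy, scipy, OpenCV 4.12 (cv2) and the standard library are available. Lean on these libraries where they do the work, as an engineer would, in place of code of your own. Each camera call takes 0.05 s, during which the arm holds its last target. There are 200 camera calls.

## Task

Make up two kits in the plywood trays. In the long tray lay the long gouge lengthwise in one compartment and the sharpening stone lengthwise in the other; in the short tray lay the short palm gouge lengthwise in one compartment, and in the other stack the two steel faceplates face to face, the one standing hub down on the floor and the hub-up one on top with the rims lined up. Everything lies flat and let go; leave the mallet, the brush and the tin where they are.

Things in the scene. Friction and masses are not known exactly. Their poses are not given: they have to be found in the camera images.
- long_tray: Fixed open plywood tray, the longer of the two: outer 195 x 230 mm, 17 mm high, walls and divider 5 mm thick, floor top 5 mm above the bench. Its divider runs along y, the tray's long direction, and makes two equal compartments, each 90 mm in x by 220 mm in y inside, centred at x = +47.5 and -47.5 mm. Origin at the centre of the underside, z up, turned up to 0.2 rad in yaw.
- short_tray: Fixed open plywood tray, the shorter of the two: outer 195 x 160 mm, 17 mm high, walls and divider 5 mm thick, floor top 5 mm above the bench. Its divider runs along y, the tray's shorter direction, and makes two equal compartments, each 90 mm in x by 150 mm in y inside, centred at x = +47.5 and -47.5 mm. Origin at the centre of the underside, z up, turned up to 0.2 rad in yaw.
- long_gouge: Carving gouge 180 mm long, lying flat: pale wooden handle of rounded square section, 110 mm long, 26 mm wide, 22 mm high, then brass ferrule and steel blade (at most 18 mm wide, clear of the bench). Origin at mid-length on the underside; x along the tool towards the blade. The handle spans x = -90 to +20 mm; grip it across at x = -35 mm. 0.14 kg.
- palm_gouge: Short palm gouge 100 mm long, lying flat: pale wooden handle with a 34 mm wide, 24 mm high butt from x = -50 to -32 mm, then 24 mm wide and 22 mm high to x = +10 mm, then brass ferrule and steel blade. Origin at mid-length on the underside; x along the tool towards the blade. Grip the 24 mm part across at x = -12 mm. 0.07 kg.
- stone: Grey sharpening stone, a plain bar 90 (x) x 36 (y) x 20 (z) mm lying flat. Origin at the centre of the underside. 0.16 kg.
- plate_hub_down: Steel lathe faceplate, hat-shaped, standing hub down with its broad flat face up: flange 60 mm in diameter and 8 mm thick on top (z = 20 to 28 mm), hub 36 mm in diameter and 20 mm high below. Origin at the centre of the hub's underside, z up. The flange's rim can be gripped. 0.3 kg.
- plate_hub_up: The same steel faceplate the other way up, hub up: flange 60 mm in diameter lying on the bench (z = 0 to 8 mm), hub 36 mm in diameter above it (z = 8 to 28 mm), which can be gripped. Origin at the centre of the flange's face (the underside), z up. 0.3 kg.
- mallet: Bystander: carver's round brass mallet with dark wooden handle, 170 mm long, 54 mm thick, lying on the bench. Leave alone.
- brush: Bystander: wooden-handled bench brush 160 mm long, lying on the bench. Leave alone.
- wax_tin: Bystander: round metal tin 72 mm in diameter, 50 mm high. Leave alone.

How it is judged:
At the end, for the whole second after the job is handed in: Both gouges and the stone lie flat in their own compartments, lengthwise within 0.3 rad (long gouge centred endwise within 22 mm, palm gouge 28 mm); the hub-down plate stands on the floor of its compartment, the hub-up plate flat on it, centres within 8 mm; all at rest, tilt under 0.08 rad (((x of long_gouge in the frame of long_tray between 0.0155 and 0.0795 m and y of long_gouge in the frame of long_tray between -0.022 and 0.022 m and x of stone in the frame of long_tray between -0.0775 and -0.0175 m and y of stone in the frame of long_tray between -0.068 and 0.068 m) or (x of long_gouge in the frame of long_tray between -0.0795 and -0.0155 m and y of long_gouge in the frame of long_tray between -0.022 and 0.022 m and x of stone in the frame of long_tray between 0.0175 and 0.0775 m and y of stone in the frame of long_tray between -0.068 and 0.068 m)) and ((x of palm_gouge in the frame of short_tray between 0.0155 and 0.0795 m and y of palm_gouge in the frame of short_tray between -0.028 and 0.028 m and x of plate_hub_down in the frame of short_tray between -0.0645 and -0.0305 m and y of plate_hub_down in the frame of short_tray between -0.047 and 0.047 m) or (x of palm_gouge in the frame of short_tray between -0.0795 and -0.0155 m and y of palm_gouge in the frame of short_tray between -0.028 and 0.028 m and x of plate_hub_down in the frame of short_tray between 0.0305 and 0.0645 m and y of plate_hub_down in the frame of short_tray between -0.047 and 0.047 m)) and z of long_gouge in the frame of long_tray between 0.001 and 0.009 m and angle between each of long_gouge, stone, palm_gouge, plate_hub_down, plate_hub_up's own z axis and vertical below 0.08 rad and z of stone in the frame of long_tray between 0.001 and 0.009 m and z of palm_gouge in the frame of short_tray between 0.001 and 0.009 m and z of plate_hub_down in the frame of short_tray between 0.001 and 0.009 m and angle between the x axis of each of long_gouge, stone and the y axis of long_tray, either way round below 0.3 rad and angle between the x axis of palm_gouge and the y axis of short_tray, either way round below 0.3 rad and horizontal distance between plate_hub_up and plate_hub_down below 0.008 m and z of plate_hub_up in the frame of plate_hub_down between 0.024 and 0.032 m and linear speed of each of long_gouge, stone, palm_gouge, plate_hub_down, plate_hub_up below 0.02 m/s and angular speed of each of long_gouge, stone, palm_gouge, plate_hub_down, plate_hub_up below 0.3 rad/s); the robot touches nothing.
It fails at once if the mallet is pushed more than 20 mm (distance of mallet from where it was at the start of the episode above 0.02 m).
It fails at once if the brush is pushed more than 20 mm (distance of brush from where it was at the start of the episode above 0.02 m).
It fails at once if the tin is pushed more than 20 mm (distance of wax_tin from where it was at the start of the episode above 0.02 m).
It also fails if it takes over 128 s, if anything falls off the work surface, if the arm or the gripper's body presses on something with over 40 N, if the wrist force passes 120 N, or if a joint passes its speed limit or range.

## Working session

There is one attempt and no reset: what is moved stays moved. The work goes in short steps, Python scripts to look and compute and a tool call to move; the robot and the scene stay as the last step left them, time stands still between calls to the robot, and variables do not carry over. Pictures are saved under pics/ and viewed, at most 14 in all, crops included, and the job is handed in when it is done.

Besides the shell and the picture viewer there is one more tool, called after "Emit:" by a JSON object that holds its "name" and its "arguments", one argument or row to a line. drive_tool: Moves the arm, as the interface text tells. Its arguments: {"type":"object","properties":{"plan":{"type":"array"},"newtons":{"type":"number"}},"required":["plan"]}

```bash
ls; mkdir -p pics; python3 - <<'E'
from station import manip
import cv2,numpy as np
print(manip.finger_overhang, manip.sense())
for n in ["top","scene"]:
    s=manip.snapshot(n); cv2.imwrite(f"pics/{n}0.png",s["image"][:,:,::-1]); np.save(f"{n}0.npy",s,allow_pickle=True)
    print(n,{k:v for k,v in s.items() if k not in("image","z_map")}, (s["z_map"]>0).mean())
E
```

```text
pics
0.014 {'t': 0.0, 'q': array([-1.39851038e+00,  5.28462974e-01,  1.43392948e+00,  6.68609221e-07,
        1.18139911e+00, -1.78526478e-01]), 'qd': array([-0.00021681, -0.00043306,  0.00066012,  0.00061863, -0.00138741,
        0.00079646]), 'tau': array([-8.32644673e-04, -4.42354345e+01, -1.78025436e+01, -1.35716355e-04,
        8.27031385e-03,  2.41525430e-05]), 'tcp_pos': array([ 0.21467836, -0.58622816,  0.24432691]), 'tool_rot': array([ 9.84655160e-01,  1.74507902e-01,  3.73971943e-06, -1.09944815e-03]), 'force': array([ 0.07508773, -0.68577687,  0.40519716]), 'ft_torque': array([ 0.01776036, -0.04044239, -0.04791434]), 'gripper_force': 0.0, 'finger_gap': 0.9997757522665365}
top {'fov_y': 54.52610370924724, 'cx': 259.82814032268294, 'cy': 186.78267804578618, 'extrinsics': array([[-0.01051821,  0.9904899 , -0.1371828 ,  0.45288363],
       [-0.99990157, -0.01169228, -0.00775547, -0.01024263],
       [-0.00928569,  0.13708772,  0.99051539,  1.06773338],
       [ 0.        ,  0.        ,  0.        ,  1.        ]])} 0.9959360758463541
scene {'fov_y': 45.87517403199769, 'cx': 254.63071104988663, 'cy': 194.03923398376568, 'extrinsics': array([[ 0.83039288, -0.34973327,  0.43374452,  1.12167665],
       [ 0.55709569,  0.5345543 , -0.6355282 , -0.76616608],
       [-0.00959464,  0.76937529,  0.63872498,  0.82959815],
       [ 0.        ,  0.        ,  0.        ,  1.        ]])} 0.9960072835286459
```

View pics/top0.png

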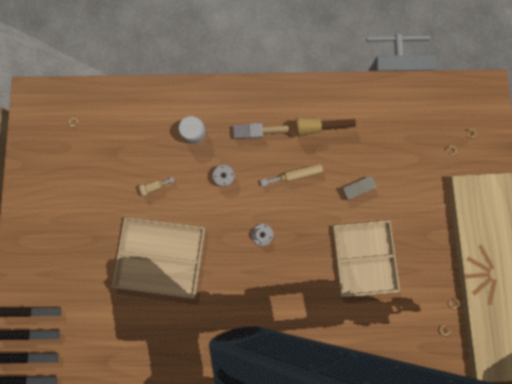

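View pics/scene0.png

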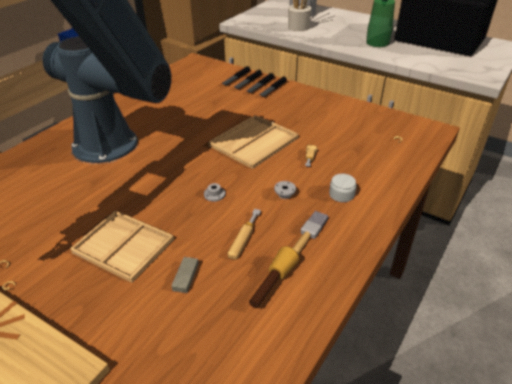

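The top view shows the long tray at (160,258) and the short tray at (365,258). The palm gouge is at (157,186), the plates at (223,176) and (263,235), the long gouge at (290,175), the stone at (358,188), the tin at (192,129), and the brush and mallet along row 128.

```bash
cat > h.py <<'E'
import numpy as np,cv2
def cloud(s,T):
    h,w=s["z_map"].shape; f=h/2/np.tan(np.radians(s["fov_y"]/2))
    v,u=np.mgrid[:h,:w]; z=s["z_map"]
    P=np.stack([(u-s["cx"])/f*z,-(v-s["cy"])/f*z,-z],-1)
    return P@T[:3,:3].T+T[:3,3]
E
python3 - <<'E'
from h import *
for n in ["top","scene"]:
    s=np.load(n+"0.npy",allow_pickle=True).item(); P=cloud(s,s["extrinsics"])
    ok=(s["z_map"]>0)&(P[...,0]>.28)&(P[...,0]<.95)&(abs(P[...,1])<.6)
    b=P[ok&(abs(P[...,2])<.006)]; A=np.c_[b[:,:2],np.ones(len(b))]; c=np.linalg.lstsq(A,b[:,2],rcond=None)[0]; print(n,"plane",c)
    H=P[...,2]-(P[...,:2]@c[:2]+c[2])
    m=(ok&(H>.007)&(H<.12)).astype(np.uint8)
    k,L,st,ce=cv2.connectedComponentsWithStats(m)
    for i in range(1,k):
        if st[i,4]<25: continue
        q=P[L==i]; r=cv2.minAreaRect((q[:,:2]*1000).astype(np.float32))
        print(st[i,:5],"c",np.round(r[0],0),"sz",np.round(r[1],0),"ang %.0f"%r[2],"mean",np.round(q[:,:2].mean(0)*1000),"H %.0f"%(np.percentile(H[L==i],95)*1000))
E
```

```text
top plane [-0.00142583 -0.0002737   0.00152401]
[179 116  26  27 557] c [765. 191.] sz [67. 69.] ang 86 mean [761. 190.] H 53
[295 117  61  19 703] c [ 779. -190.] sz [ 50. 171.] ang 7 mean [ 772. -174.] H 52
[233 123  55  16 584] c [767.  -4.] sz [ 43. 158.] ang 2 mean [765.   9.] H 22
[213 165  21  21 347] c [632. 102.] sz [57. 58.] ang 88 mean [632. 102.] H 31
[260 164  63  22 463] c [632. -92.] sz [ 26. 179.] ang 13 mean [ 634. -105.] H 24
[ 449  175   35  127 2674] c [ 452. -573.] sz [344.  58.] ang 1 mean [ 456. -571.] H 28
[138 177  36  19 262] c [604. 294.] sz [32. 99.] ang 14 mean [603. 304.] H 25
[342 176  34  24 413] c [ 594. -283.] sz [36. 91.] ang 22 mean [ 593. -281.] H 23
[112 217  93  81 901] c [406. 283.] sz [231. 195.] ang 82 mean [401. 285.] H 19
[333 220  67  77 738] c [ 397. -293.] sz [196. 161.] ang 5 mean [ 393. -295.] H 19
[252 224  21  21 273] c [465.  -7.] sz [56. 56.] ang 89 mean [465.  -6.] H 31
scene plane [-1.17850141e-03  9.59381884e-05  1.17620546e-03]
[208 115  91  53 741] c [406. 281.] sz [239. 201.] ang 82 mean [409. 274.] H 18
[305 145  12  22 157] c [612. 294.] sz [32. 99.] ang 27 mean [606. 298.] H 25
[329 174  27  28 598] c [768. 189.] sz [70. 73.] ang 1 mean [772. 178.] H 52
[274 182  22  16 266] c [633.  99.] sz [59. 58.] ang 30 mean [634.  97.] H 30
[204 184  21  17 209] c [468. -12.] sz [58. 50.] ang 43 mean [468. -13.] H 29
[228 209  33  50 474] c [632. -95.] sz [ 27. 184.] ang 14 mean [ 639. -116.] H 24
[  71  211  102   70 1071] c [ 396. -295.] sz [199. 163.] ang 5 mean [ 400. -299.] H 18
[ 249  211   79   98 1597] c [ 772. -102.] sz [ 49. 353.] ang 3 mean [ 776. -120.] H 50
[171 257  27  35 558] c [ 593. -284.] sz [37. 94.] ang 23 mean [ 597. -289.] H 22
[   0  293  109   91 3309] c [ 460. -578.] sz [329.  55.] ang 2 mean [ 493. -575.] H 27
```

Emit:
{"name": "drive_tool", "arguments": {
  "plan": [
    [0,0,-0.005,0,0,-8.3,1],
    [0,0,-0.005,0,0,-8.3,1],
    [0,0,-0.005,0,0,-8.3,1],
    [0,0,-0.005,0,0,-8.3,1],
    [0,0,-0.005,0,0,-8.3,1],
    [0,0,-0.005,0,0,-8.3,1],
    [0,0,-0.005,0,0,-8.3,1],
    [0,0,-0.005,0,0,-8.3,1],
    [0,0,-0.005,0,0,-8.3,1],
    [0,0,-0.005,0,0,-8.3,1]
  ],
  "newtons": 40
}}

```text
t: 1.1
tcp_pos: [0.2147, -0.5865, 0.2949]
tool_rot: [0.62, 0.785, 0.0, -0.001]
force: [-0.7, -0.4, -0.0]
finger_gap: 1.001
gripper_force: 0.0
```

Emit:
{"name": "drive_tool", "arguments": {
  "plan": [
    [0.024,0.04,0,0,0,0,1],
    [0.024,0.04,0,0,0,0,1],
    [0.024,0.04,0,0,0,0,1],
    [0.024,0.04,0,0,0,0,1],
    [0.024,0.04,0,0,0,0,1],
    [0.024,0.04,0,0,0,0,1],
    [0.024,0.04,0,0,0,0,1],
    [0.024,0.04,0,0,0,0,1],
    [0.024,0.04,0,0,0,0,1],
    [0,0,0,0,0,0,1]
  ]
}}

```text
t: 2.1
tcp_pos: [0.5197, -0.2902, 0.2949]
tool_rot: [0.619, 0.785, 0.001, -0.0]
force: [-0.5, -0.3, 0.3]
finger_gap: 0.996
gripper_force: 0.0
```

```bash
cat >> h.py <<'E'
from scipy.spatial.transform import Rotation as R
def pose(st):
    T=np.eye(4); T[:3,:3]=R.from_quat(st["tool_rot"]).as_matrix(); T[:3,3]=st["tcp_pos"]; return T
def wrist(manip,name=None):
    st=manip.sense(); s=manip.snapshot("wrist")
    if name: cv2.imwrite(f"pics/{name}.png",s["image"][:,:,::-1])
    P=cloud(s,pose(st)@s["mount"]); P[s["z_map"]<=0]=np.nan
    return s,P
def top(manip,name=None):
    s=manip.snapshot("top")
    if name: cv2.imwrite(f"pics/{name}.png",s["image"][:,:,::-1])
    P=cloud(s,s["extrinsics"]); P[s["z_map"]<=0]=np.nan; return s,P
def blobs(P,lo=.007,hi=.12,minpix=300):
    z=P[...,2]; m=((z>lo)&(z<hi)).astype(np.uint8)
    k,L,st,ce=cv2.connectedComponentsWithStats(m)
    for i in range(1,k):
        if st[i,4]<minpix: continue
        q=P[L==i]; r=cv2.minAreaRect((q[:,:2]*1000).astype(np.float32))
        w=np.linalg.eigh(np.cov(q[:,:2].T))[1][:,1]
        print(st[i,:5],"rect",np.round(r[0],1),np.round(r[1],1),"%.1f"%r[2],"mean",np.round(q[:,:2].mean(0)*1000,1),"pca %.1f"%np.degrees(np.arctan2(w[1],w[0])),"H %.1f"%(np.percentile(q[:,2],90)*1000))
def need(manip,x,y,psi):
    """tool-frame shift after turning to psi (deg), and the turn wz"""
    st=manip.sense(); T=pose(st); p=np.degrees(np.arctan2(T[1,0],T[0,0])); d=np.array([x,y])-T[:2,3]; a=np.radians(psi)
    print("psi %.1f z %.4f gap %.1fmm | wz %.1f tx %.4f ty %.4f"%(p,T[2,3],st["finger_gap"]*85,-((psi-p+180)%360-180),d@[np.cos(a),np.sin(a)],d@[np.sin(a),-np.cos(a)]))
E
python3 - <<'E'
from station import manip
from h import *
s,P=wrist(manip,"w1")
print(s["mount"].round(3),s["fov_y"])
print(np.nanmedian(P[...,2]),[np.nanpercentile(P[...,i],[1,99]) for i in (0,1)])
blobs(P)
E
```

```text
[[-0.001  0.962  0.274  0.069]
 [ 1.     0.001 -0.001 -0.001]
 [-0.001  0.274 -0.962 -0.129]
 [ 0.     0.     0.     1.   ]] 64.73699705277281
0.0011750942030243072 [array([0.18531443, 0.92132049]), array([-0.57784589, -0.06215051])]
[ 357    0   33  100 2281] rect [ 636.5 -126. ] [ 26.1 114. ] 13.0 mean [ 634.2 -126.4] pca 103.1 H 23.3
[475   0  35  48 902] rect [766.7 -61.9] [20.  51.6] 2.6 mean [764.4 -63. ] pca 93.8 H 20.7
[ 428   58   83  139 4495] rect [ 776.5 -192.3] [ 46.9 170.1] 7.6 mean [ 764.8 -174.1] pca 95.9 H 51.2
[  85   64  156  142 3246] rect [ 394.4 -294.8] [195.6 160. ] 4.4 mean [ 384.1 -294.1] pca -176.2 H 17.8
[ 286  131   34   69 1799] rect [ 591.5 -285.1] [36.  89.9] 22.4 mean [ 590.1 -283.5] pca 112.3 H 21.5
[   0  277   77   30 1120] rect [ 246.4 -564.2] [113.1  40.9] 18.2 mean [ 242.2 -564.9] pca -172.9 H 25.5
[ 144  301  131   44 2722] rect [ 518.3 -578.2] [204.9  61.6] 2.2 mean [ 499.6 -561.3] pca -171.6 H 26.0
[ 51 357  42  27 743] rect [ 310.7 -706.6] [64.3 55.3] 22.4 mean [ 316.7 -703. ] pca -147.3 H 25.9
```

View pics/w1.png

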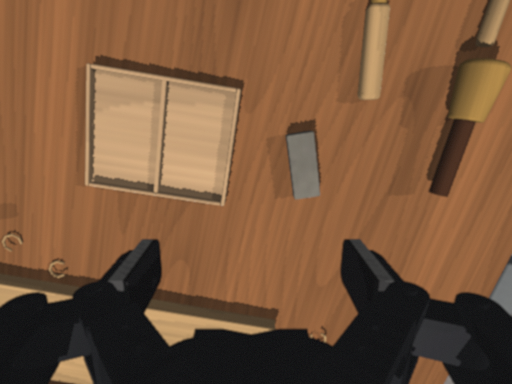

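The wrist view shows the short tray at (160,130), the stone at (303,160), the long gouge's handle at (373,50) and the mallet at (465,120). All the measured sizes match the given ones. Stone first.

```bash
python3 -c "
from station import manip
from h import *
need(manip,.5915,-.2851,112.4)"
```

```text
psi 103.4 z 0.2947 gap 84.9mm | wz -9.0 tx -0.0213 ty 0.0708
```

Emit:
{"name": "drive_tool", "arguments": {
  "plan": [
    [0,0,0.03,0,0,-4.5,1],
    [0,0,0.03,0,0,-4.5,1],
    [-0.007,0.0235,0,0,0,0,1],
    [-0.007,0.0235,0,0,0,0,1],
    [-0.007,0.0235,0,0,0,0,1],
    [0,0,0.04,0,0,0,1],
    [0,0,0.04,0,0,0,1],
    [0,0,0.04,0,0,0,1],
    [0,0,0.04,0,0,0,1],
    [0,0,0,0,0,0,1]
  ]
}}

```text
t: 3.15
tcp_pos: [0.5846, -0.2864, 0.069]
tool_rot: [0.559, 0.829, -0.0, -0.007]
force: [-0.8, 0.3, -0.7]
finger_gap: 0.997
gripper_force: 0.0
```

Emit:
{"name": "drive_tool", "arguments": {
  "plan": [
    [0,0,0.02,0,0,0,1],
    [0,0,0.02,0,0,0,1],
    [0,0,0.015,0,0,0,1],
    [0,0,0,0,0,0,1],
    [0,0,0,0,0,0,-0.5],
    [0,0,0,0,0,0,-0.5],
    [0,0,0,0,0,0,-0.5],
    [0,0,0,0,0,0,-0.5],
    [0,0,0,0,0,0,-0.5],
    [0,0,0,0,0,0,-0.5]
  ],
  "newtons": 40
}}

```text
t: 4.15
tcp_pos: [0.5907, -0.2884, 0.0218]
tool_rot: [0.558, 0.83, -0.0, 0.001]
force: [0.5, 0.2, 6.1]
finger_gap: 0.406
gripper_force: 42.3
```

Emit:
{"name": "drive_tool", "arguments": {
  "plan": [
    [0,0,-0.02,0,0,0,-0.5],
    [0,0,-0.03,0,0,0,-0.5],
    [0,0,-0.04,0,0,6,-0.5],
    [0,0,-0.04,0,0,6,-0.5],
    [0,0,-0.04,0,0,6,-0.5],
    [0,0,-0.04,0,0,6,-0.5],
    [0,0,-0.04,0,0,6,-0.5],
    [0,0,-0.03,0,0,0,-0.5],
    [0,0,0,0,0,0,-0.5]
  ]
}}

```text
t: 5.05
tcp_pos: [0.5916, -0.2891, 0.3057]
tool_rot: [0.754, 0.657, 0.001, 0.005]
force: [-0.1, -0.5, -1.8]
finger_gap: 0.408
gripper_force: 41.5
```

Emit:
{"name": "drive_tool", "arguments": {
  "plan": [
    [0.02,-0.01,0,0,0,0,-0.5],
    [0.039,-0.02,0,0,0,0,-0.5],
    [0.039,-0.02,0,0,0,0,-0.5],
    [0.039,-0.02,0,0,0,0,-0.5],
    [0.039,-0.02,0,0,0,0,-0.5],
    [0.039,-0.02,0,0,0,0,-0.5],
    [0.039,-0.02,0,0,0,0,-0.5],
    [0.039,-0.02,0,0,0,0,-0.5],
    [0.039,-0.02,0,0,0,0,-0.5],
    [0.039,-0.02,0,0,0,0,-0.5]
  ]
}}

```text
t: 6.05
tcp_pos: [0.4502, 0.1072, 0.2985]
tool_rot: [0.754, 0.657, -0.001, -0.001]
force: [0.8, 0.3, -1.2]
finger_gap: 0.405
gripper_force: 41.4
```

```bash
python3 - <<'E'
from station import manip
from h import *
s,P=wrist(manip,"w2")
blobs(P); need(manip,.359,.29,82)
E
```

```text
[ 113    0  162  118 2410] rect [397.3 237.1] [139.2 195.1] 81.9 mean [386.8 225.5] pca 168.9 H 18.0
[ 458   20   54   67 2863] rect [749.  189.7] [41.7 71.2] 4.8 mean [742.7 190.4] pca 93.5 H 51.3
[ 364  121   48   46 1702] rect [630.1 100.4] [59.  58.9] 81.4 mean [629.4 101.4] pca 154.7 H 29.6
[ 462  147   36  109 2776] rect [763.6  -7. ] [ 42.4 160.8] 2.4 mean [760.2  11. ] pca 92.4 H 20.8
[   0  213   42  108 3277] rect [ 68.3 -25.8] [189.2  62.1] 69.8 mean [ 73.2 -15.3] pca 75.8 H 36.5
[364 216  35  65 735] rect [621.1 -59.9] [ 26.  110.6] 13.1 mean [620.5 -59.1] pca 104.4 H 22.4
[ 464  264   45   80 2352] rect [ 762.8 -166.9] [124.4  50.7] 85.0 mean [ 763.2 -142.9] pca 92.6 H 51.1
psi 82.3 z 0.2984 gap 34.4mm | wz 0.3 tx 0.1632 ty -0.1112
```

View pics/w2.png

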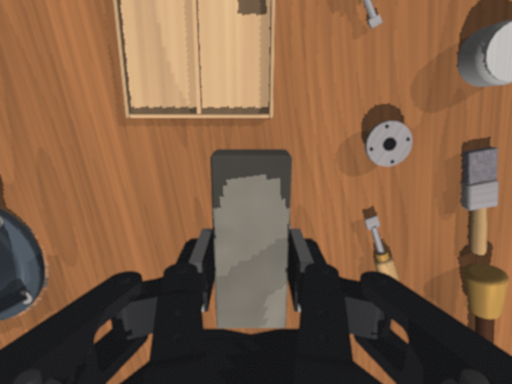

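The wrist view shows the stone held straight along the tool, the long tray's near edge at about row 115, and the hub-down plate, a flat ring, at (390,143).

Emit:
{"name": "drive_tool", "arguments": {
  "plan": [
    [0.0325,-0.0225,0,0,0,0.3,-0.5],
    [0.0325,-0.0225,0,0,0,0,-0.5],
    [0.0325,-0.0225,0,0,0,0,-0.5],
    [0.0325,-0.0225,0,0,0,0,-0.5],
    [0.0325,-0.0225,0,0,0,0,-0.5],
    [0,0,0.045,0,0,0,-0.5],
    [0,0,0.045,0,0,0,-0.5],
    [0,0,0.045,0,0,0,-0.5],
    [0,0,0.045,0,0,0,-0.5],
    [0,0,0.035,0,0,0,-0.5]
  ]
}}

```text
t: 7.1
tcp_pos: [0.362, 0.2815, 0.0822]
tool_rot: [0.756, 0.655, -0.002, -0.001]
force: [0.6, 0.5, -2.3]
finger_gap: 0.406
gripper_force: 41.4
```

Emit:
{"name": "drive_tool", "arguments": {
  "plan": [
    [0,0,0.015,0,0,0,-0.5],
    [0,0,0.015,0,0,0,-0.5],
    [0,0,0.015,0,0,0,-0.5],
    [0,0,0.006,0,0,0,-0.5],
    [0,0,0.002,0,0,0,-0.5],
    [0,0,0,0,0,0,-0.5],
    [0,0,0,0,0,0,-0.5]
  ]
}}

```text
t: 7.8
tcp_pos: [0.3643, 0.2826, 0.0327]
tool_rot: [0.756, 0.655, 0.0, 0.0]
force: [1.1, -0.1, -1.9]
finger_gap: 0.409
gripper_force: 41.4
```

Emit:
{"name": "drive_tool", "arguments": {
  "plan": [
    [0.004,-0.007,0,0,0,0,-0.5],
    [0,0,0.003,0,0,0,-0.5],
    [0,0,0.002,0,0,0,-0.5],
    [0,0,0,0,0,0,-0.5],
    [0,0,0,0,0,0,0.0],
    [0,0,0,0,0,0,0.0],
    [0,0,0,0,0,0,0.0]
  ]
}}

```text
t: 8.5
tcp_pos: [0.358, 0.2875, 0.0275]
tool_rot: [0.756, 0.655, 0.0, 0.0]
force: [-0.4, -1.2, -0.6]
finger_gap: 0.502
gripper_force: 0.0
```

Emit:
{"name": "drive_tool", "arguments": {
  "plan": [
    [0,0,-0.02,0,0,0,0.0],
    [0,0,-0.045,0,0,0,1],
    [0,0,-0.045,0,0,0,1],
    [0,0,-0.045,0,0,0,1],
    [-0.014,0.043,-0.015,0,0,0,1],
    [-0.014,0.043,-0.015,0,0,0,1],
    [-0.014,0.043,-0.015,0,0,0,1],
    [-0.014,0.043,-0.015,0,0,0,1],
    [-0.014,0.043,-0.015,0,0,0,1],
    [-0.014,0.043,-0.01,0,0,0,1]
  ]
}}

```text
t: 9.5
tcp_pos: [0.6027, 0.1664, 0.2687]
tool_rot: [0.756, 0.655, 0.001, 0.0]
force: [1.2, 0.5, 0.1]
finger_gap: 1.001
gripper_force: 0.0
```

Emit:
{"name": "drive_tool", "arguments": {
  "plan": [
    [0,0,0,0,0,0,1],
    [0,0,0,0,0,0,1]
  ]
}}

```text
t: 9.7
tcp_pos: [0.6013, 0.1666, 0.2669]
tool_rot: [0.756, 0.654, -0.0, -0.0]
force: [-0.9, 0.3, -1.5]
finger_gap: 1.002
gripper_force: 0.0
```

```bash
python3 - <<'E'
from station import manip
from h import *
s,P=wrist(manip,"w3")
blobs(P)
need(manip,.604,.294,105)
E
```

```text
[   0    0  165  184 4041] rect [402.6 272.3] [211.6 195.4] 81.8 mean [409.2 248.8] pca -145.5 H 17.5
[ 207    4   58   92 1709] rect [605.2 292.7] [33.5 99.8] 19.1 mean [601.8 304.2] pca 110.6 H 24.1
[   5   46   55   82 3251] rect [357.8 290. ] [89.9 38.1] 81.3 mean [361.9 290.9] pca 81.8 H 26.0
[ 349   91   75   63 3656] rect [762.6 191.7] [68.3 68.1] 31.9 mean [758.6 193.7] pca 165.0 H 51.4
[ 258  186   47   45 1642] rect [630.6 100.6] [59.1 58.8] 76.4 mean [630.5 101.9] pca 97.9 H 29.4
[ 364  208   37   60 1543] rect [762.3  30.8] [41.4 85.3] 3.6 mean [762.7  40.4] pca 102.9 H 20.5
[ 156  271   40   38 1091] rect [465.8  -5.8] [53.1 54.9] 57.6 mean [466.5  -2.3] pca 138.1 H 28.8
[268 275  37  54 633] rect [618.6 -54.4] [ 25.3 100.3] 16.1 mean [620.7 -53. ] pca 105.5 H 21.7
psi 81.8 z 0.2665 gap 85.2mm | wz -23.2 tx 0.1213 ty 0.0366
```

View pics/w3.png

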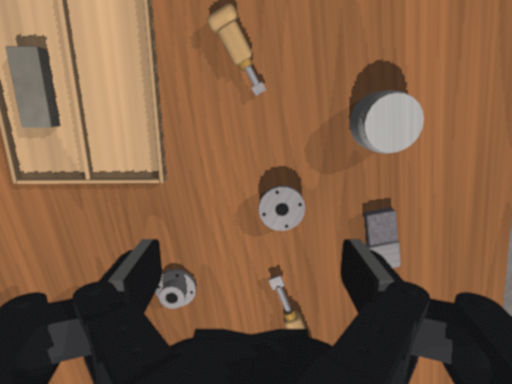

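The stone sits at (33,88) in the left compartment of the long tray. The palm gouge is at (237,50) with its butt at the top left, the hub-down plate is at (282,208) and the hub-up plate at (175,288).

Emit:
{"name": "drive_tool", "arguments": {
  "plan": [
    [0,0,0.02,0,0,-7,1],
    [0,0,0.03,0,0,-7,1],
    [0,0,0.03,0,0,-7,1],
    [0,0,0.03,0,0,-6.7,1],
    [0.0325,0.0115,0,0,0,0,1],
    [0.0325,0.0115,0,0,0,0,1],
    [0.0325,0.0115,0,0,0,0,1],
    [0.0325,0.0115,0,0,0,0,1],
    [0,0,0.03,0,0,0,1],
    [0,0,0,0,0,0,1]
  ]
}}

```text
t: 10.75
tcp_pos: [0.5958, 0.3065, 0.1235]
tool_rot: [0.576, 0.818, -0.004, -0.003]
force: [-2.3, 0.1, -1.0]
finger_gap: 1.002
gripper_force: 0.0
```

```bash
python3 -c "
from station import manip
from h import *
need(manip,.6012,.304,109.5)"
```

```text
psi 109.7 z 0.1235 gap 85.1mm | wz 0.2 tx -0.0041 ty 0.0042
```

Emit:
{"name": "drive_tool", "arguments": {
  "plan": [
    [0,0,0.03,0,0,0,1],
    [0,0,0.03,0,0,0,1],
    [0,0,0,0,0,0,1]
  ]
}}

```text
t: 11.05
tcp_pos: [0.5967, 0.304, 0.0637]
tool_rot: [0.577, 0.817, -0.004, -0.003]
force: [-2.0, 0.3, 0.6]
finger_gap: 0.991
gripper_force: 0.0
```

```bash
python3 -c "
from station import manip
from h import *
need(manip,.6012,.304,109.5)"
```

```text
psi 109.5 z 0.0637 gap 84.2mm | wz -0.0 tx -0.0015 ty 0.0042
```

Emit:
{"name": "drive_tool", "arguments": {
  "plan": [
    [-0.0015,0.004,0.02,0,0,0,1],
    [0,0,0.025,0,0,0,1],
    [0,0,0,0,0,0,1],
    [0,0,0,0,0,0,-0.7],
    [0,0,0,0,0,0,-0.7],
    [0,0,0,0,0,0,-0.7],
    [0,0,0,0,0,0,-0.7],
    [0,0,0,0,0,0,-0.7],
    [0,0,0,0,0,0,-0.7],
    [0,0,0,0,0,0,-0.7]
  ],
  "newtons": 40
}}

```text
t: 12.05
tcp_pos: [0.6061, 0.3056, 0.0236]
tool_rot: [0.577, 0.817, 0.001, 0.001]
force: [-0.5, -1.2, 4.7]
finger_gap: 0.264
gripper_force: 40.3
```

Emit:
{"name": "drive_tool", "arguments": {
  "plan": [
    [0,0,-0.02,0,0,0,-0.7],
    [0,0,-0.03,0,0,5,-0.7],
    [0,0,-0.04,0,0,5,-0.7],
    [0,0,-0.04,0,0,5.1,-0.7],
    [0,0,0,0,0,0,-0.7],
    [-0.02,-0.0075,0,0,0,0,-0.7],
    [-0.0405,-0.015,0,0,0,0,-0.7],
    [-0.0405,-0.015,0,0,0,0,-0.7],
    [-0.0405,-0.015,0,0,0,0,-0.7],
    [-0.0405,-0.015,0,0,0,0,-0.7]
  ]
}}

```text
t: 13.05
tcp_pos: [0.5507, 0.1174, 0.1514]
tool_rot: [0.679, 0.734, -0.001, -0.001]
force: [1.0, -0.3, -0.2]
finger_gap: 0.269
gripper_force: 39.6
```

Emit:
{"name": "drive_tool", "arguments": {
  "plan": [
    [-0.0405,-0.015,0,0,0,0,-0.7],
    [-0.0405,-0.015,0,0,0,0,-0.7],
    [-0.0405,-0.015,0,0,0,0,-0.7],
    [-0.0405,-0.015,0,0,0,0,-0.7],
    [-0.0405,-0.015,0,0,0,0,-0.7],
    [-0.0405,-0.015,0,0,0,0,-0.7],
    [-0.0405,-0.015,0,0,0,0,-0.7],
    [-0.0405,-0.015,0,0,0,0,-0.7],
    [0,0,0,0,0,0,-0.7],
    [0,0,0,0,0,0,-0.7]
  ]
}}

```text
t: 14.05
tcp_pos: [0.4565, -0.2141, 0.1516]
tool_rot: [0.68, 0.733, 0.0, -0.001]
force: [-0.5, 0.1, -0.6]
finger_gap: 0.269
gripper_force: 39.6
```

```bash
python3 -c "
from station import manip
from h import *
need(manip,.441,-.279,94.4)
wrist(manip,'w4')"
```

```text
psi 94.2 z 0.1516 gap 22.8mm | wz -0.2 tx -0.0635 ty -0.0204
```

View pics/w4.png

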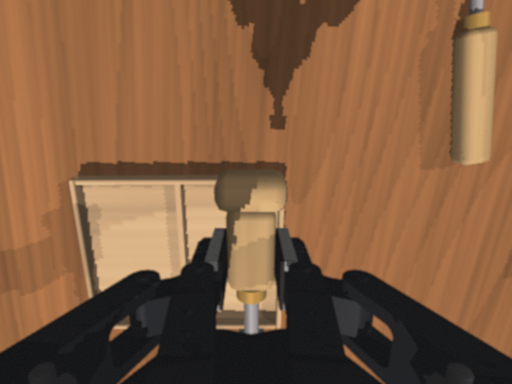

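The palm gouge is held straight and centred in the fingers at (250,250), with its butt forward and the short tray behind it.

Emit:
{"name": "drive_tool", "arguments": {
  "plan": [
    [-0.032,-0.01,0,0,0,0,-0.7],
    [-0.0315,-0.01,0,0,0,0,-0.7],
    [0,0,0,0,0,0,-0.7],
    [0,0,0.04,0,0,0,-0.7],
    [0,0,0.03,0,0,0,-0.7],
    [0,0,0.02,0,0,0,-0.7],
    [0,0,0,0,0,0,-0.7],
    [0,0,0,0,0,0,-0.7]
  ]
}}

```text
t: 14.9
tcp_pos: [0.4425, -0.2767, 0.0622]
tool_rot: [0.679, 0.734, 0.0, -0.001]
force: [1.0, -0.7, -0.8]
finger_gap: 0.27
gripper_force: 39.6
```

```bash
python3 -c "
from station import manip
from h import *
need(manip,.441,-.279,94.4)"
```

```text
psi 94.5 z 0.0622 gap 22.9mm | wz 0.1 tx -0.0021 ty -0.0016
```

Emit:
{"name": "drive_tool", "arguments": {
  "plan": [
    [-0.002,-0.0015,0.015,0,0,0,-0.7],
    [0,0,0.012,0,0,0,-0.7],
    [0,0,0.005,0,0,0,-0.7],
    [0,0,0,0,0,0,-0.7],
    [0,0,0.001,0,0,0,-0.7],
    [0,0,0,0,0,0,-0.2],
    [0,0,0,0,0,0,-0.2],
    [0,0,0,0,0,0,-0.2]
  ]
}}

```text
t: 15.7
tcp_pos: [0.441, -0.2807, 0.0297]
tool_rot: [0.679, 0.734, -0.0, 0.0]
force: [0.2, -0.0, -0.1]
finger_gap: 0.397
gripper_force: 0.0
```

Emit:
{"name": "drive_tool", "arguments": {
  "plan": [
    [0,0,-0.02,0,0,0,-0.2],
    [0,0,-0.045,0,0,0,1],
    [0,0,-0.045,0,0,0,1],
    [0,0,-0.045,0,0,0,1],
    [0,0,-0.045,0,0,0,1],
    [0,0,0,0,0,0,1]
  ]
}}

```text
t: 16.3
tcp_pos: [0.4438, -0.2832, 0.2357]
tool_rot: [0.679, 0.734, -0.0, 0.007]
force: [0.6, -0.7, -0.4]
finger_gap: 0.998
gripper_force: 0.0
```

```bash
python3 -c "
from station import manip
from h import *
s,P=wrist(manip)
blobs(P)
s,P=top(manip)
blobs(P,.009,minpix=100)
need(manip,.637,-.128,103)"
```

```text
[ 428    0   34   88 2646] rect [ 638.8 -139.5] [26.5 87.6] 12.2 mean [ 635.8 -140.1] pca 104.3 H 23.3
[ 116   99  177  134 4023] rect [ 394.5 -294.9] [195.  159.2] 4.4 mean [ 389.8 -293.9] pca -178.9 H 17.8
[ 231  128   31   85 1522] rect [ 441.  -292.9] [ 33.5 100.3] 5.2 mean [ 440. -279.] pca 95.0 H 28.9
[ 49 357  44  27 802] rect [ 209.4 -598.4] [60.  47.6] 11.5 mean [ 215.8 -599.1] pca -146.6 H 25.8
[179 116  26  27 550] rect [765.3 191.6] [68.1 68.3] 83.2 mean [761.7 189.8] pca -151.0 H 52.2
[295 117  61  19 706] rect [ 779.7 -189.9] [ 49.6 171.1] 6.5 mean [ 771.5 -173.9] pca 94.3 H 51.0
[233 123  55  16 579] rect [766.4  -4.2] [ 41.9 157.8] 1.2 mean [765.1   8.9] pca 92.6 H 21.6
[213 165  21  21 346] rect [632.3 101.9] [58.1 57.1] 0.0 mean [632.2 102.1] pca 47.4 H 30.9
[260 164  63  22 461] rect [632. -92.] [ 26.6 179.9] 13.1 mean [ 634.  -104.8] pca 103.0 H 24.2
[ 449  173   63  209 7252] rect [ 351.8 -632.8] [551.9 169.7] 1.3 mean [ 373.6 -628. ] pca 178.4 H 28.1
[112 217  93  81 825] rect [405.5 283.3] [231.3 195.4] 82.1 mean [401.2 286. ] pca 81.1 H 19.0
[333 221  53  76 394] rect [ 396.2 -279.8] [194.9 134.4] 4.5 mean [ 401.9 -248.1] pca 171.4 H 19.1
[252 224  21  20 220] rect [466.2  -6.9] [56.3 51.6] 78.1 mean [465.4  -6.4] pca 94.0 H 30.2
[346 236  37  13 274] rect [ 439.8 -290.4] [100.5  32.8] 89.2 mean [ 442.9 -277.6] pca 94.5 H 29.5
[137 265  36  19 478] rect [357.9 291.3] [91.1 39.9] 82.2 mean [359.9 289.3] pca 81.8 H 27.3
[  0 307  61  10 570] rect [261.7 630.9] [163.7  24.3] 89.7 mean [262.3 631.6] pca 89.2 H 25.7
[  0 330  60  10 561] rect [201.7 628.8] [ 24.7 159.2] 0.1 mean [202.4 629. ] pca 89.1 H 26.1
[  0 353  58  10 548] rect [141.4 627.9] [160.7  24. ] 88.9 mean [143.  626.5] pca 88.7 H 26.0
[  0 376  57   8 421] rect [ 85.2 625.2] [152.5  18.5] 88.5 mean [ 85.9 624.6] pca 87.4 H 25.5
psi 94.4 z 0.2306 gap 85.1mm | wz -8.6 tx 0.1047 ty 0.2253
```

The palm gouge lies at (441,-293) mm, square in its compartment. Now the long gouge.

Emit:
{"name": "drive_tool", "arguments": {
  "plan": [
    [0,0,0,0,0,-4.3,1],
    [0,0,0,0,0,-4.3,1],
    [0.0175,0.0375,0,0,0,0,1],
    [0.0175,0.0375,0,0,0,0,1],
    [0.0175,0.0375,0,0,0,0,1],
    [0.0175,0.0375,0,0,0,0,1],
    [0.0175,0.0375,0,0,0,0,1],
    [0.0175,0.0375,0,0,0,0,1],
    [0,0,0.04,0,0,0,1],
    [0,0,0.04,0,0,0,1]
  ]
}}

```text
t: 17.4
tcp_pos: [0.637, -0.126, 0.1469]
tool_rot: [0.621, 0.783, -0.0, -0.0]
force: [-0.0, -0.5, -0.8]
finger_gap: 1.003
gripper_force: 0.0
```

Emit:
{"name": "drive_tool", "arguments": {
  "plan": [
    [0,0,0.04,0,0,0,1],
    [0,0,0.03,0,0,0,1],
    [0,0,0,0,0,0,1],
    [0,0,0,0,0,0,1]
  ]
}}

```text
t: 17.8
tcp_pos: [0.6353, -0.1272, 0.0775]
tool_rot: [0.623, 0.783, -0.001, -0.002]
force: [0.5, 0.4, 0.5]
finger_gap: 1.001
gripper_force: 0.0
```

```bash
python3 -c "
from station import manip
from h import *
need(manip,.637,-.128,103)"
```

```text
psi 103.0 z 0.0775 gap 85.1mm | wz -0.0 tx -0.0012 ty 0.0015
```

Emit:
{"name": "drive_tool", "arguments": {
  "plan": [
    [0,0.001,0.03,0,0,0,1],
    [0,0,0.029,0,0,0,1],
    [0,0,0,0,0,0,1],
    [0,0,0,0,0,0,-0.7],
    [0,0,0,0,0,0,-0.7],
    [0,0,0,0,0,0,-0.7],
    [0,0,0,0,0,0,-0.7],
    [0,0,0,0,0,0,-0.7],
    [0,0,0,0,0,0,-0.7],
    [0,0,0,0,0,0,-0.7]
  ],
  "newtons": 50
}}

```text
t: 18.8
tcp_pos: [0.6385, -0.1277, 0.022]
tool_rot: [0.622, 0.783, 0.0, 0.001]
force: [0.1, -0.0, 7.1]
finger_gap: 0.288
gripper_force: 50.7
```

Emit:
{"name": "drive_tool", "arguments": {
  "plan": [
    [0,0,-0.02,0,0,0,-0.7],
    [0,0,-0.03,0,0,7,-0.7],
    [0,0,-0.03,0,0,7,-0.7],
    [0,0,-0.03,0,0,7.1,-0.7],
    [0,0,0,0,0,0,-0.7],
    [0.017,-0.012,0,0,0,0,-0.7],
    [0.034,-0.024,0,0,0,0,-0.7],
    [0.034,-0.024,0,0,0,0,-0.7],
    [0.034,-0.024,0,0,0,0,-0.7],
    [0.034,-0.024,0,0,0,0,-0.7]
  ]
}}

```text
t: 19.8
tcp_pos: [0.5503, 0.0406, 0.1291]
tool_rot: [0.755, 0.656, -0.001, -0.001]
force: [-0.2, 0.6, -1.8]
finger_gap: 0.282
gripper_force: 49.8
```

Emit:
{"name": "drive_tool", "arguments": {
  "plan": [
    [0.034,-0.024,0,0,0,0,-0.7],
    [0.034,-0.024,0,0,0,0,-0.7],
    [0.034,-0.024,0,0,0,0,-0.7],
    [0.034,-0.024,0,0,0,0,-0.7],
    [0.034,-0.024,0,0,0,0,-0.7],
    [0.01,-0.008,0,0,0,0,-0.7],
    [0,0,0,0,0,0,-0.7],
    [0,0,0,0,0,0,-0.7]
  ]
}}

```text
t: 20.6
tcp_pos: [0.4511, 0.2351, 0.1299]
tool_rot: [0.755, 0.656, -0.0, 0.0]
force: [0.4, 0.1, -0.9]
finger_gap: 0.291
gripper_force: 49.8
```

```bash
python3 -c "
from station import manip
from h import *
need(manip,.4458,.2407,81.9)
"
```

```text
psi 82.0 z 0.1299 gap 24.7mm | wz 0.1 tx 0.0048 ty -0.0060
```

Emit:
{"name": "drive_tool", "arguments": {
  "plan": [
    [0.0045,-0.006,0,0,0,0,-0.7],
    [0,0,0.04,0,0,0,-0.7],
    [0,0,0.03,0,0,0,-0.7],
    [0,0,0.02,0,0,0,-0.7],
    [0,0,0.009,0,0,0,-0.7],
    [0,0,0,0,0,0,-0.7],
    [0,0,0.0025,0,0,0,-0.7],
    [0,0,0,0,0,0,-0.7]
  ]
}}

```text
t: 21.4
tcp_pos: [0.4462, 0.2409, 0.0296]
tool_rot: [0.755, 0.655, 0.001, 0.0]
force: [-0.3, 0.6, -0.6]
finger_gap: 0.288
gripper_force: 49.8
```

Next release, rise, and move toward the hub-down plate while checking.

Emit:
{"name": "drive_tool", "arguments": {
  "plan": [
    [0,0,0.0015,0,0,0,-0.7],
    [0,0,0,0,0,0,-0.7],
    [0,0,0,0,0,0,-0.15],
    [0,0,0,0,0,0,-0.15],
    [0,0,0,0,0,0,-0.15],
    [0,0,-0.02,0,0,0,-0.15],
    [0,0,-0.045,0,0,0,1],
    [0,0,-0.045,0,0,0,1],
    [0,0,-0.045,0,0,0,1],
    [0,0,-0.045,0,0,0,1]
  ]
}}

```text
t: 22.4
tcp_pos: [0.4449, 0.2408, 0.2292]
tool_rot: [0.755, 0.655, -0.0, -0.0]
force: [0.7, 0.4, 0.1]
finger_gap: 1.0
gripper_force: 0.0
```

Emit:
{"name": "drive_tool", "arguments": {
  "plan": [
    [0,0,0,0,0,8.5,1],
    [0,0,0,0,0,8.5,1],
    [0,0,0,0,0,8.5,1],
    [0,0,0,0,0,8.5,1],
    [0,0,0,0,0,8.5,1],
    [0,0,0,0,0,8.5,1],
    [0,0,0,0,0,8.5,1],
    [0,0,0,0,0,8.5,1],
    [0,0,0,0,0,8.5,1],
    [0,0,0,0,0,0,1]
  ]
}}

```text
t: 23.4
tcp_pos: [0.4451, 0.2408, 0.2273]
tool_rot: [0.999, 0.047, -0.0, 0.0]
force: [-0.5, -0.1, 0.3]
finger_gap: 0.999
gripper_force: 0.0
```

```bash
python3 -c "
from station import manip
from h import *
s,P=top(manip)
blobs(P,.009,minpix=200)
need(manip,.54,.09,4.4)"
```

```text
[179 116  26  27 553] rect [766.  191.6] [68.3 69.1] 84.0 mean [761.6 189.7] pca -152.9 H 52.4
[295 117  61  19 705] rect [ 779.7 -190.1] [ 49.3 171.3] 7.0 mean [ 771.5 -173.8] pca 94.3 H 50.9
[233 123  55  16 578] rect [766.2  -4.1] [ 41.8 157.8] 1.4 mean [765.1   9.2] pca 92.6 H 21.6
[213 165  21  21 348] rect [632.  101.8] [57.4 57.8] 90.0 mean [632.1 102. ] pca 47.6 H 30.9
[  449   173    63   209 10436] rect [ 351.9 -628.3] [553.9 169. ] 0.3 mean [ 367.7 -615.8] pca 178.0 H 28.0
[134 218  71  80 502] rect [403.5 268.5] [201.2 195.3] 82.3 mean [398.5 228. ] pca -171.9 H 18.9
[333 220  67  77 682] rect [ 397.1 -292.7] [195.5 161.2] 4.6 mean [ 392.9 -294.4] pca -178.5 H 19.2
[346 235  37  14 276] rect [ 439.4 -289.3] [100.9  35.6] 86.7 mean [ 442.9 -277.2] pca 94.9 H 29.7
[142 265  31  19 422] rect [357.9 287.8] [83.8 38.9] 81.5 mean [359.4 284.2] pca 80.6 H 27.8
[  0 307  31  10 306] rect [261.9 671.2] [86.7 24.3] 89.0 mean [262.8 668.7] pca 88.7 H 26.5
[  0 330  28  10 272] rect [201.9 671.3] [81.3 23.9] 88.8 mean [203.  668.1] pca 88.4 H 27.3
[  0 353  31  10 289] rect [142.7 663.3] [83.1 24. ] 87.0 mean [143.5 661.3] pca 86.5 H 26.8
[232 369  59  15 591] rect [88.2  0.5] [154.9  35.9] 89.8 mean [85.2 -0.1] pca 90.0 H 16.8
[  0 376  32   8 232] rect [ 86.9 658.4] [85.4 18. ] 85.6 mean [ 87.7 656.8] pca 87.8 H 26.4
psi 5.6 z 0.2273 gap 85.0mm | wz 1.2 tx 0.0830 ty 0.1577
```

Emit:
{"name": "drive_tool", "arguments": {
  "plan": [
    [0,0,0,0,0,1.2,1],
    [0.021,0.037,0,0,0,0,1],
    [0.021,0.037,0,0,0,0,1],
    [0.021,0.037,0,0,0,0,1],
    [0.021,0.037,0,0,0,0,1],
    [0,0,0,0,0,0,1],
    [0,0,0,0,0,0,1],
    [0,0,0,0,0,0,1]
  ]
}}

```text
t: 24.25
tcp_pos: [0.539, 0.1001, 0.227]
tool_rot: [0.999, 0.037, -0.001, -0.0]
force: [0.2, -0.1, 0.1]
finger_gap: 0.999
gripper_force: 0.0
```

```bash
python3 -c "
from station import manip
from h import *
s,P=wrist(manip,'w5')
blobs(P,.007);print();blobs(P,.024,.035)
need(manip,.6302,.1003,4.4)
s,P=top(manip)
blobs(P[:,:210],.009,minpix=200)"
```

```text
[ 227   49   59   62 2814] rect [630.5 100.9] [59.  58.8] 11.3 mean [631.1 100.9] pca -146.6 H 29.5
[   3  167  199  174 4163] rect [403.5 282.5] [230.7 196.9] 81.9 mean [437.5 296. ] pca 81.9 H 17.6
[  23  207  153   47 2622] rect [445.8 275.9] [179.9  35.9] 84.5 mean [452.4 264.3] pca 83.8 H 27.7
[ 308  209   48   45 1553] rect [464.2  -5.4] [54.3 59.3] 44.0 mean [467.7  -3. ] pca 133.2 H 28.7
[479 226  33  74 913] rect [ 434.1 -220.6] [105.5  40.2] 18.0 mean [ 433.7 -216.3] pca -167.3 H 17.2
[ 54 272  45  30 717] rect [372.4 317.1] [31.  57.8] 34.0 mean [372.  316.4] pca 112.6 H 25.8

[ 227   49   59   62 2814] rect [630.5 100.9] [59.  58.8] 11.3 mean [631.1 100.9] pca -146.6 H 29.5
[  71  220  102   34 1486] rect [446.1 246.5] [119.5  24.4] 82.5 mean [448.1 248.6] pca 83.4 H 28.0
[321 224  31  29 611] rect [463.2  -5.6] [31.5 35.3] 61.3 mean [463.9  -5. ] pca 161.1 H 29.2
[ 54 279  32  23 407] rect [363.3 315.6] [37.8 33.2] 82.8 mean [367.6 320.7] pca 128.9 H 26.0
psi 4.3 z 0.2271 gap 84.9mm | wz -0.1 tx 0.0910 ty 0.0071
[179 116  26  27 551] rect [765.2 192.5] [69.6 67.9] 68.4 mean [761.7 189.6] pca -149.0 H 52.2
[112 217  21  72 238] rect [419.4 384.5] [ 42.6 195.4] 87.8 mean [412.2 390.8] pca 174.5 H 18.7
[  0 307  61  10 568] rect [261.4 633. ] [169.   24.5] 89.2 mean [262.3 631.5] pca 89.1 H 26.1
[  0 330  60  10 556] rect [201.2 628.2] [158.4  24.8] 89.6 mean [202.3 629.2] pca 89.1 H 25.8
[  0 353  58  10 548] rect [141.8 627. ] [158.1  24.2] 89.6 mean [143.  626.6] pca 88.7 H 25.7
[  0 376  57   8 422] rect [ 85.1 624.6] [151.3  18.5] 88.4 mean [ 85.9 623.9] pca 87.4 H 25.6
```

View pics/w5.png

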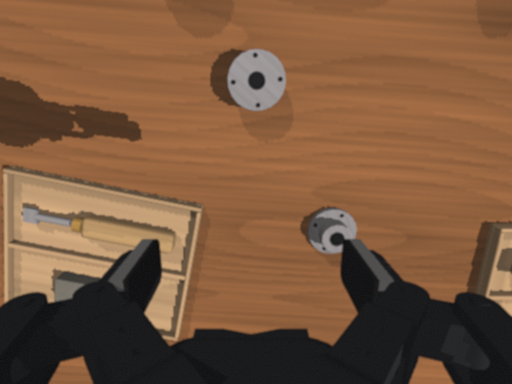

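The wrist view shows the long gouge lying flat in the far compartment at (100,228), the hub-down plate at (257,80) and the hub-up plate at (332,232).

Emit:
{"name": "drive_tool", "arguments": {
  "plan": [
    [0.0305,0.002,0,0,0,0,1],
    [0.0305,0.002,0,0,0,0,1],
    [0.0305,0.002,0,0,0,0,1],
    [0,0,0.04,0,0,0,1],
    [0,0,0.04,0,0,0,1],
    [0,0,0.04,0,0,0,1],
    [0,0,0.03,0,0,0,1],
    [0,0,0,0,0,0,1],
    [0,0,0,0,0,0,1]
  ]
}}

```text
t: 25.25
tcp_pos: [0.6314, 0.1011, 0.0774]
tool_rot: [0.999, 0.037, -0.0, -0.0]
force: [0.5, 0.3, 0.4]
finger_gap: 1.004
gripper_force: 0.0
```

```bash
python3 -c "
from station import manip
from h import *
need(manip,.6305,.1009,4.4)"
```

```text
psi 4.3 z 0.0774 gap 85.3mm | wz -0.1 tx -0.0010 ty 0.0002
```

Emit:
{"name": "drive_tool", "arguments": {
  "plan": [
    [-0.001,0,0.03,0,0,0,1],
    [0,0,0.02,0,0,0,1],
    [0,0,0.01,0,0,0,1],
    [0,0,0,0,0,0,1],
    [0,0,0,0,0,0,0.1],
    [0,0,0,0,0,0,0.1],
    [0,0,0,0,0,0,0.1],
    [0,0,0,0,0,0,0.1],
    [0,0,0,0,0,0,0.1],
    [0,0,0,0,0,0,0.1]
  ],
  "newtons": 60
}}

```text
t: 26.25
tcp_pos: [0.6322, 0.1002, 0.0197]
tool_rot: [0.999, 0.037, 0.002, 0.0]
force: [-0.9, 0.2, 6.2]
finger_gap: 0.674
gripper_force: 62.6
```

Emit:
{"name": "drive_tool", "arguments": {
  "plan": [
    [0,0,-0.01,0,0,0,0.1],
    [0,0,-0.03,0,0,0,0.1],
    [0,0,-0.04,0,0,0,0.1],
    [0,0,-0.03,0,0,0,0.1],
    [0,0,0,0,0,0,0.1],
    [-0.013,0.0155,0,0,0,0,0.1],
    [-0.026,0.031,0,0,0,0,0.1],
    [-0.026,0.031,0,0,0,0,0.1],
    [-0.026,0.031,0,0,0,0,0.1],
    [-0.026,0.031,0,0,0,0,0.1]
  ]
}}

```text
t: 27.25
tcp_pos: [0.5221, -0.0483, 0.1263]
tool_rot: [0.999, 0.037, -0.001, -0.0]
force: [0.4, 0.0, -3.6]
finger_gap: 0.673
gripper_force: 65.4
```

Emit:
{"name": "drive_tool", "arguments": {
  "plan": [
    [-0.026,0.031,0,0,0,0,0.1],
    [-0.026,0.031,0,0,0,0,0.1],
    [-0.026,0.031,0,0,0,0,0.1],
    [-0.026,0.031,0,0,0,0,0.1],
    [-0.026,0.031,0,0,0,0,0.1],
    [-0.026,0.031,0,0,0,0,0.1],
    [-0.026,0.031,0,0,0,0,0.1],
    [-0.015,0.018,0,0,0,0,0.1],
    [0,0,0,0,0,0,0.1],
    [0,0,0,0,0,0,0.1]
  ]
}}

```text
t: 28.25
tcp_pos: [0.3442, -0.2961, 0.1267]
tool_rot: [0.999, 0.036, -0.0, -0.001]
force: [0.3, 0.8, -3.0]
finger_gap: 0.672
gripper_force: 65.5
```

```bash
python3 -c "
from station import manip
from h import *
need(manip,.3471,-.2984,4.4)"
```

```text
psi 4.1 z 0.1267 gap 57.1mm | wz -0.3 tx 0.0027 ty 0.0026
```

Emit:
{"name": "drive_tool", "arguments": {
  "plan": [
    [0.0025,0.0025,0,0,0,-0.3,0.1],
    [0,0,0.04,0,0,0,0.1],
    [0,0,0.03,0,0,0,0.1],
    [0,0,0.02,0,0,0,0.1],
    [0,0,0.007,0,0,0,0.1],
    [0,0,0,0,0,0,0.1],
    [0,0,0.002,0,0,0,0.1],
    [0,0,0,0,0,0,0.1],
    [0,0,0,0,0,0,0.1]
  ]
}}

```text
t: 29.15
tcp_pos: [0.3481, -0.2991, 0.0292]
tool_rot: [0.999, 0.039, 0.001, 0.001]
force: [0.6, 0.6, -3.7]
finger_gap: 0.675
gripper_force: 65.5
```

Emit:
{"name": "drive_tool", "arguments": {
  "plan": [
    [0,0,0.002,0,0,0,0.1],
    [0,0,0,0,0,0,0.1],
    [0,0,0.001,0,0,0,0.1],
    [0,0,0,0,0,0,0.1]
  ]
}}

```text
t: 29.55
tcp_pos: [0.3476, -0.2988, 0.0253]
tool_rot: [0.999, 0.039, -0.0, -0.0]
force: [0.2, -0.3, -3.9]
finger_gap: 0.673
gripper_force: 65.5
```

Emit:
{"name": "drive_tool", "arguments": {
  "plan": [
    [0,0,0.001,0,0,0,0.1],
    [0,0,0,0,0,0,0.1],
    [0,0,0,0,0,0,0.55],
    [0,0,0,0,0,0,0.55],
    [0,0,0,0,0,0,0.55],
    [0,0,0,0,0,0,0.7],
    [0,0,0,0,0,0,0.7],
    [0,0,-0.01,0,0,0,0.8],
    [0,0,-0.03,0,0,0,1],
    [0,0,-0.04,0,0,0,1]
  ]
}}

```text
t: 30.55
tcp_pos: [0.3469, -0.2977, 0.1045]
tool_rot: [0.999, 0.039, -0.001, -0.002]
force: [0.2, -0.3, -0.2]
finger_gap: 1.004
gripper_force: 0.0
```

Emit:
{"name": "drive_tool", "arguments": {
  "plan": [
    [0,0,-0.045,0,0,0,1],
    [0,0,-0.045,0,0,0,1],
    [0,0,-0.03,0,0,0,1],
    [0,0.045,0,0,0,0,1],
    [0,0,0,0,0,0,1],
    [0,0,0,0,0,0,1]
  ]
}}

```text
t: 31.15
tcp_pos: [0.3509, -0.3439, 0.2249]
tool_rot: [0.999, 0.039, 0.0, 0.0]
force: [-0.4, 0.3, -0.8]
finger_gap: 0.991
gripper_force: 0.0
```

```bash
python3 -c "
from station import manip
from h import *
s,P=wrist(manip,'w6')
blobs(P,.007);print();blobs(P,.024,.045);need(manip,.465,-.006,4.4)"
```

```text
[  409     0   103   316 22471] rect [ 349.1 -579.7] [377.2 116.5] 17.5 mean [ 363.8 -590.5] pca -168.6 H 26.4
[ 125   26  159  183 4720] rect [ 394.9 -294.3] [193.6 160.2] 4.4 mean [ 403.7 -288.2] pca -176.4 H 17.9
[ 158   61   99   37 2048] rect [ 446.6 -290.8] [ 36.5 101. ] 12.2 mean [ 439.8 -282.1] pca 95.2 H 29.0
[ 181  143   56   56 2362] rect [ 342.9 -298.3] [59.4 67.2] 71.9 mean [ 347.2 -299.6] pca 155.8 H 34.3
[410 357  42  25 692] rect [  92.5 -613.5] [55.7 40.8] 88.7 mean [  90.3 -608.6] pca 68.7 H 25.7

[  417     0    95   316 18938] rect [ 347.1 -581.3] [372.3 113.7] 17.4 mean [ 359.8 -595.7] pca -168.7 H 26.5
[ 158   62   66   35 1563] rect [ 439.4 -276.2] [32.8 66.5] 4.8 mean [ 439.3 -272.3] pca 95.1 H 29.3
[ 181  143   56   55 2355] rect [ 346.4 -299.4] [58.8 59.3] 79.9 mean [ 347.3 -299.6] pca 151.5 H 34.3
[410 357  42  25 654] rect [  92.5 -613.5] [55.7 40.8] 88.7 mean [  90.3 -608.6] pca 69.4 H 25.7
psi 4.5 z 0.2242 gap 85.2mm | wz 0.1 tx 0.1399 ty -0.3269
```

View pics/w6.png

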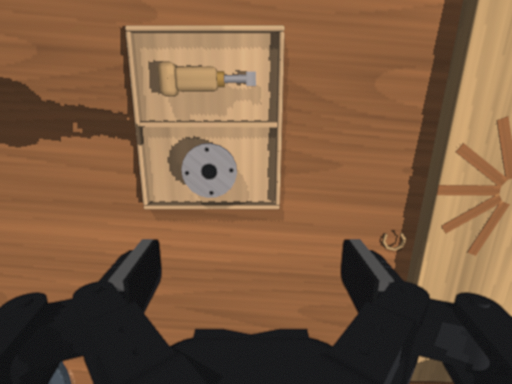

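The plate stands at (209,171) in the near compartment, and the palm gouge lies at (205,78) in the other. Now the hub-up plate.

Emit:
{"name": "drive_tool", "arguments": {
  "plan": [
    [0.0075,-0.042,0,0,0,0,1],
    [0.0075,-0.042,0,0,0,0,1],
    [0.0075,-0.042,0,0,0,0,1],
    [0.0075,-0.042,0,0,0,0,1],
    [0.0075,-0.042,0,0,0,0,1],
    [0.0075,-0.042,0,0,0,0,1],
    [0.0075,-0.042,0,0,0,0,1],
    [0.0075,-0.042,0,0,0,0,1],
    [0,0,0,0,0,0,1],
    [0,0,0,0,0,0,1]
  ]
}}

```text
t: 32.2
tcp_pos: [0.3834, -0.0024, 0.224]
tool_rot: [0.999, 0.041, -0.001, -0.0]
force: [0.0, -0.9, -0.4]
finger_gap: 0.999
gripper_force: 0.0
```

```bash
python3 -c "
from station import manip
from h import *
s,P=wrist(manip,'w7')
blobs(P[:,100:400],.004);print();blobs(P[:,100:400],.024,.045)
need(manip,.465,-.006,4.4)"
```

```text
[  0  58  12 121 753] rect [419.3 168.9] [ 11.9 132.2] 82.1 mean [440.5 161.5] pca 173.0 H 17.4
[ 134   66   55   57 2452] rect [462.2  -7.7] [58.1 58.8] 4.8 mean [462.5  -7.2] pca 87.3 H 29.0

[145  76  34  36 979] rect [462.5  -7.6] [34.2 33.9] 4.6 mean [462.5  -7.5] pca 121.7 H 29.5
psi 4.6 z 0.2241 gap 84.5mm | wz 0.2 tx 0.0807 ty 0.0087
```

View pics/w7.png

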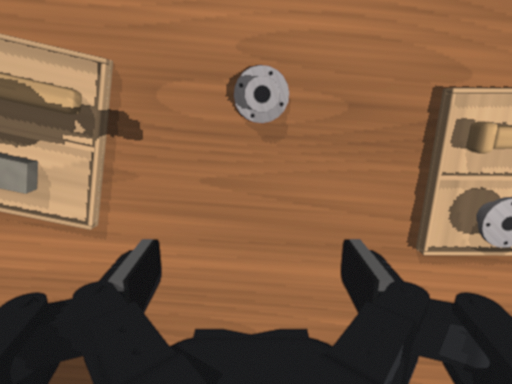

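The hub-up plate is at (261,94), measured at (462.4,-7.6) mm; the long tray is on the left and the short tray on the right.

Emit:
{"name": "drive_tool", "arguments": {
  "plan": [
    [0.026,0.004,0,0,0,0,1],
    [0.026,0.004,0,0,0,0,1],
    [0.0265,0.0035,0,0,0,0,1],
    [0,0,0.04,0,0,0,1],
    [0,0,0.04,0,0,0,1],
    [0,0,0.04,0,0,0,1],
    [0,0,0.03,0,0,0,1],
    [0,0,0,0,0,0,1],
    [0,0,0,0,0,0,1]
  ]
}}

```text
t: 33.15
tcp_pos: [0.4636, -0.0105, 0.0742]
tool_rot: [0.999, 0.038, -0.001, -0.0]
force: [0.1, -0.4, 0.8]
finger_gap: 1.005
gripper_force: 0.0
```

```bash
python3 -c "
from station import manip
from h import *
need(manip,.4624,-.0076,4.4)"
```

```text
psi 4.4 z 0.0742 gap 85.4mm | wz -0.0 tx -0.0010 ty -0.0030
```

Emit:
{"name": "drive_tool", "arguments": {
  "plan": [
    [-0.001,-0.0025,0.025,0,0,0,1],
    [0,0,0.02,0,0,0,1],
    [0,0,0.005,0,0,0,1],
    [0,0,0,0,0,0,1],
    [0,0,0,0,0,0,-0.5],
    [0,0,0,0,0,0,-0.5],
    [0,0,0,0,0,0,-0.5],
    [0,0,0,0,0,0,-0.5],
    [0,0,0,0,0,0,-0.5],
    [0,0,0,0,0,0,-0.5]
  ]
}}

```text
t: 34.15
tcp_pos: [0.4631, -0.0069, 0.0254]
tool_rot: [0.999, 0.039, 0.001, 0.0]
force: [-0.6, -1.0, 8.2]
finger_gap: 0.4
gripper_force: 58.8
```

Emit:
{"name": "drive_tool", "arguments": {
  "plan": [
    [0,0,-0.01,0,0,0,-0.5],
    [0,0,-0.03,0,0,0,-0.5],
    [0,0,-0.04,0,0,0,-0.5],
    [0,0,-0.02,0,0,0,-0.5],
    [0,0,0,0,0,0,-0.5],
    [-0.008,0.017,0,0,0,0,-0.5],
    [-0.017,0.035,0,0,0,0,-0.5],
    [-0.017,0.035,0,0,0,0,-0.5],
    [-0.017,0.035,0,0,0,0,-0.5],
    [-0.017,0.035,0,0,0,0,-0.5]
  ]
}}

```text
t: 35.15
tcp_pos: [0.3977, -0.1698, 0.1232]
tool_rot: [0.999, 0.039, -0.001, -0.001]
force: [1.7, -0.7, -2.3]
finger_gap: 0.391
gripper_force: 60.5
```

Emit:
{"name": "drive_tool", "arguments": {
  "plan": [
    [-0.017,0.035,0,0,0,0,-0.5],
    [-0.017,0.035,0,0,0,0,-0.5],
    [-0.017,0.035,0,0,0,0,-0.5],
    [-0.011,0.02,0,0,0,0,-0.5],
    [0,0,0,0,0,0,-0.5],
    [0,0,0,0,0,0,-0.5],
    [0,0,0,0,0,0,-0.5]
  ]
}}

```text
t: 35.85
tcp_pos: [0.3467, -0.2969, 0.1236]
tool_rot: [0.999, 0.04, -0.001, -0.001]
force: [1.0, -0.1, -2.6]
finger_gap: 0.394
gripper_force: 60.5
```

```bash
python3 -c "
from station import manip
from h import *
need(manip,.3475,-.2992,4.4)
s,P=wrist(manip,'w8')
blobs(P[:,100:400],.05,.15);print();blobs(P[:,100:400],.027,.045)"
```

```text
psi 4.5 z 0.1236 gap 33.5mm | wz 0.1 tx 0.0006 ty 0.0023
[   76   183   150   129 11063] rect [ 346.7 -295.6] [56.8 59.3] 71.0 mean [ 353.8 -297. ] pca 94.2 H 141.9

[ 84  41  24  49 962] rect [ 437.5 -251.9] [31.  15.5] 5.7 mean [ 437.6 -251.9] pca -175.1 H 30.0
[ 109   49   58   33 1002] rect [ 440.1 -280.6] [20.1 40. ] 5.8 mean [ 440.3 -280.6] pca 95.3 H 28.4
[ 114  159   79   42 1649] rect [ 361.8 -298.9] [29.1 59.3] 0.9 mean [ 363.8 -299.1] pca 90.2 H 34.1
```

View pics/w8.png

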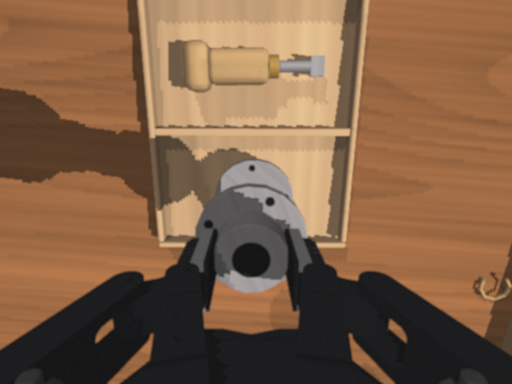

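The held plate is level at (250,240) over the lower one, needing about 3 mm toward -y.

Emit:
{"name": "drive_tool", "arguments": {
  "plan": [
    [0.0005,0.0026,0,0,0,0,-0.5],
    [0,0,0.03,0,0,0,-0.5],
    [0,0,0.02,0,0,0,-0.5],
    [0,0,0.008,0,0,0,-0.5],
    [0,0,0,0,0,0,-0.5],
    [0,0,0,0,0,0,-0.5],
    [0,0,0,0,0,0,-0.5]
  ]
}}

```text
t: 36.6
tcp_pos: [0.3484, -0.3018, 0.0671]
tool_rot: [0.999, 0.039, 0.001, 0.001]
force: [-0.7, 0.0, -2.7]
finger_gap: 0.391
gripper_force: 60.5
```

```bash
python3 -c "
from station import manip
from h import *
need(manip,.3475,-.2992,4.4)"
```

```text
psi 4.5 z 0.0671 gap 33.2mm | wz 0.1 tx -0.0007 ty -0.0026
```

Emit:
{"name": "drive_tool", "arguments": {
  "plan": [
    [-0.0005,-0.002,0.003,0,0,0,-0.5],
    [0,0,0.002,0,0,0,-0.5],
    [0,0,0,0,0,0,-0.5],
    [0,0,0.001,0,0,0,-0.5],
    [0,0,0,0,0,0,-0.5],
    [0,0,0,0,0,0,-0.5]
  ]
}}

```text
t: 37.2
tcp_pos: [0.3472, -0.2994, 0.0603]
tool_rot: [0.999, 0.039, -0.0, -0.0]
force: [0.1, 0.0, -2.8]
finger_gap: 0.393
gripper_force: 60.5
```

Emit:
{"name": "drive_tool", "arguments": {
  "plan": [
    [0,0,0.001,0,0,0,-0.5],
    [0,0,0,0,0,0,-0.5],
    [0,0,0.001,0,0,0,-0.5],
    [0,0,0,0,0,0,-0.5],
    [0,0,0,0,0,0,-0.5]
  ]
}}

```text
t: 37.7
tcp_pos: [0.3472, -0.2994, 0.0584]
tool_rot: [0.999, 0.039, 0.0, 0.0]
force: [0.4, 1.2, 0.0]
finger_gap: 0.396
gripper_force: 60.9
```

Force back to zero, so the plate is in contact. Release and retreat to look.

Emit:
{"name": "drive_tool", "arguments": {
  "plan": [
    [0,0,0,0,0,0,-0.1],
    [0,0,0,0,0,0,-0.1],
    [0,0,0,0,0,0,0.3],
    [0,0,0,0,0,0,0.3],
    [0,0,-0.02,0,0,0,0.3],
    [0,0,-0.04,0,0,0,0.3],
    [0,0,-0.04,0,0,0,1],
    [0,0,-0.045,0,0,0,1],
    [0,0,-0.04,0,0,0,1],
    [0,0,0,0,0,0,1]
  ]
}}

```text
t: 38.7
tcp_pos: [0.3493, -0.302, 0.2484]
tool_rot: [0.999, 0.039, 0.003, 0.005]
force: [0.4, -0.5, 0.1]
finger_gap: 1.001
gripper_force: 0.0
```

```bash
python3 -c "
from station import manip
from h import *
s,P=wrist(manip,'w9')
print('all');blobs(P[:,60:400],.004);print('flange up');blobs(P[:,60:400],.036,.07);print('hub');blobs(P[:,60:400],.055,.07)
s,P=top(manip);print('top');blobs(P,.009,minpix=200);print(manip.sense()['tcp_pos'])"
```

```text
all
[  111    34   147   172 22778] rect [ 394.5 -294.2] [195.7 160.5] 4.4 mean [ 401.9 -293.4] pca -176.3 H 29.2
[  0 357  33  27 686] rect [ 28.1 -75.9] [69.9 23.7] 21.1 mean [ 24.7 -72.4] pca -152.8 H 32.1
flange up
[ 160  144   53   52 2119] rect [ 346.9 -299.7] [59.  58.8] 37.1 mean [ 349.2 -299.6] pca 93.3 H 61.9
hub
[170 158  33  33 862] rect [ 346.7 -299.9] [35.1 34.4] 3.1 mean [ 347.1 -299.8] pca -178.5 H 62.4
top
[179 116  26  27 549] rect [765.3 191.2] [67.7 68. ] 87.0 mean [761.5 189.6] pca -148.4 H 52.3
[295 117  61  19 704] rect [ 776.  -191.2] [ 49.3 171. ] 3.6 mean [ 771.5 -174.1] pca 94.4 H 51.1
[233 123  55  16 580] rect [766.3  -4.2] [ 41.2 157.8] 1.6 mean [765.1   9.2] pca 92.7 H 21.4
[ 449  173   63  143 6179] rect [ 442.  -611.8] [170.5 388.1] 85.3 mean [ 476.  -624.9] pca -175.5 H 28.1
[112 217  93  81 824] rect [405.6 283.1] [230.7 195.1] 82.1 mean [401.2 287. ] pca 80.1 H 19.4
[333 220  66  77 601] rect [ 397.1 -293.2] [195.3 161.7] 4.5 mean [ 404.3 -286.5] pca 138.2 H 19.0
[129 233  65  17 493] rect [450.6 277.5] [181.7  28.8] 82.0 mean [450.  261.5] pca 82.1 H 28.9
[346 236  37  13 275] rect [ 439.9 -290.4] [100.7  32.8] 89.3 mean [ 442.9 -277.5] pca 94.6 H 29.6
[137 265  36  19 478] rect [359.9 292.5] [94.  39.3] 79.3 mean [360.  289.4] pca 81.7 H 27.7
[359 265  25  23 409] rect [ 353.3 -300.3] [53.9 67.6] 27.6 mean [ 352.1 -293.9] pca 114.3 H 62.7
[  0 307  61  10 565] rect [261.7 632.4] [167.4  24.2] 89.8 mean [262.3 631.4] pca 89.3 H 25.8
[  0 330  60  10 557] rect [201.6 628.6] [160.1  23.3] 89.6 mean [202.4 629. ] pca 89.1 H 25.9
[  0 353  58  10 549] rect [141.3 627.3] [156.7  24.7] 89.3 mean [143.  626.5] pca 88.8 H 25.4
[248 369  43  15 414] rect [ 88.7 -21.2] [113.3  33.7] 85.9 mean [ 87.1 -18.3] pca 78.5 H 17.2
[  0 376  57   8 420] rect [ 85.5 625.9] [155.7  18.3] 88.2 mean [ 86.  624.7] pca 87.6 H 25.9
[ 0.34736131 -0.29947668  0.24416015]
```

View pics/w9.png

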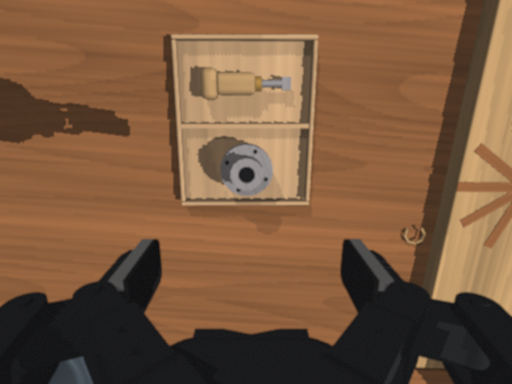

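The plates are stacked at (246,168), with the upper one measured at (346.8,-299.8) mm against (346.8,-299.4) for the lower and its top at the right height. Everything else is in place, and the mallet, brush and tin haven't moved.

```bash
python3 -c "
from station import manip
print(manip.sign_off())"
```

```text
the job is handed in; nothing more can be done
None
```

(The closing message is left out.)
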